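# Hold a spring-tipped gauge square on a gearbox measuring spot

## Task

Draw the probe out of its holder and press its spring tip gently onto the spot inside the engraved ring on the gearbox's sloping face, holding the probe square to that face (not upright) with the spring plunger pushed about half way in. Finish while still holding it there, steady, with nothing but the gripper carrying the probe; never ram the gearbox, and leave the bearing, screwdriver, socket and can alone.

Things in the scene. Friction and masses are not known exactly. Their poses are not given: they have to be found in the camera images.
- probe: Loose hand probe, tip down, about 160 g. Origin: centre of its grey square grip (26 x 26 x 90 mm); z along the probe, away from the tip; x, y normal to the grip's flats. At z -45 to -39 mm a steel collar 36 mm across that rests on the holder; then a steel nose 18 mm across to z -85; then a spring plunger 7 mm across, round end at z -103 when free. Its turn about z is of no matter.
- tip (a point): Round end of the probe's spring plunger (on the probe's axis, 103 mm from the grip's centre when free, less when pressed). Axes as the probe's.
- plunger (a joint): How far the plunger is pushed into the nose, m: 0 free, 0.014 fully in (hard stop). Push needed: 1 N to start, about 3.5 N half way (0.007), 6 N fully in.
- holder: Black block 90 x 70 x 64 mm high, fixed to the bench, origin under its centre. A vertical 22 mm hole through its middle takes the probe's nose; the collar rests on its top, so the grip's centre stands 109 mm above the bench. Lift the probe straight up by at least 65 mm to clear it.
- gearbox: Grey gear reducer fixed to the bench, origin under its centre: foot 170 x 120 mm, body 130 x 100 mm (x, y) up to 80 mm, shaft stub out to y +103 mm, brass plug 28 mm across up to 96 mm high at x +45 mm. The sloping face is on its -x half, leaning to its -x side.
- face: Bright flat machined plate on the gearbox, 76 mm (x) by 84 mm (y), sloping 20 degrees (0.35 rad). Origin on its surface at the measuring spot, its centre, 97 mm above the bench; its z axis is the face's outward normal. Four small screw heads near its corners are not the spot.
- spot (a point): The measuring spot: centre of the engraved dark ring (21 mm outside, 16 mm inside diameter) at the middle of the face, on its surface. Its z axis is the face's outward normal.
- bearing: Bystander: loose steel ring bearing lying flat, 62 mm across, 30 mm bore, 16 mm high, origin under its centre.
- screwdriver: Bystander: loose screwdriver lying on the bench, about 200 mm long along its x axis.
- socket: Bystander: loose steel socket standing up, 26 mm across, 38 mm high, origin under its centre.
- can: Bystander: loose spray can standing up, 56 mm across, 120 mm high, origin under its centre.
There are look-alikes about, which are no part of the job. What is shaped like the probe but green is not meant.

How it is judged:
By the outcome, as a careful person would: the job done as asked, in the order asked, and still so for the second after the job is handed in, while the arm keeps its last pose, push and grip.
It also fails if it takes over 38 s, if anything falls off the work surface, if the arm or the gripper's body presses on something with over 40 N, if the wrist force passes 120 N, or if a joint passes its speed limit or range.

## Robot

A 7-joint arm with a two-finger parallel gripper is mounted at the origin on the work surface. World frame = base frame: x ahead of the robot, y to its left, z up, the work surface at z = 0. Lengths are in m, angles in rad, forces in N, time in s.
With the tool pointing down it reaches from about 0.425 to 0.925 m from the base axis. Payload 6.8 kg.
Tool frame: the origin (TCP) lies on the front face of the gripper's body, between the roots of the fingers; the fingertips stand 73 mm ahead of it and the grasp point (between the pads) lies 54 mm ahead of it; z points along the fingers, y is the direction in which the jaws open and shut (so a half turn about z gives the same grasp; the last joint's range is limited). The gripper opens to 85 mm and grips with 20 to 120 N. Pads are 22 mm wide; open, the fingers measure 114 mm over their backs; the gripper's body (76 mm by 85 mm) begins 54 mm behind the grasp point. The pads swing forward as they close: fully open they stand 13 mm farther back than shut.
Start: joints at [1.165, 0.477, 0.022, 1.555, -0.011, 1.109, -0.083], TCP at [0.198, -0.645, 0.304] pointing down, gripper open.
Joint ranges: [-2.96, 2.96], [-0.34, 2.1], [-1.41, 1.46], [0.24, 2.44], [-1.37, 4.51], [0.17, 1.92], [-2.96, 2.96]. Speed limits (rad/s): [2.39, 2.39, 3.14, 3.14, 3.14, 3.14, 3.14].

## Interface

Orientations are given as a unit quaternion [w, x, y, z].
In Python, from station import get_obs, read_camera, hand_in, spot_in, cut_out, spot_point gives the robot as it stands. The module is installed in compiled form; this text tells all that it offers.
- The arm moves only by the tool move_arm, never from a script. Its arguments are lists of equal length, an entry for each row: "gripper": the opening, from 0 (shut) to 1 (fully open); "xyz": the shift along the tool's x, y, z in cm, a list of three; "twist": the turn about the tool's z in rad. A call has 1 to 5 rows; each row is the pose to reach, as a shift and turn from the pose commanded when the call began, along the tool's axes at that moment; what a row does not reach only later rows make up. A row lasts 1/12 s, in which the tool goes at most 41.7 mm and 7.16 degrees, less where a joint would pass 70% of its speed; a pose out of reach is approached as far as the arm can. A call with a gripper value outside its range is refused whole. The fingers move at their own pace and stop on an object; "squeeze" is the grip in N (left out, the last holds). Time passes only in rows, so rows that repeat a pose let the fingers close. It gives the time, the measured TCP pose, the force and the opening at its end, in the units of the state.
- get_obs(): the state, without advancing time (a new reading comes with each control period).
- read_camera(name): name is "scene" or "top"; returns a dict with "pixels" (420x560x3 uint8, red, green, blue), "fx", "fy", "cx", "cy" (pixels), "R" (3x3) and "t" (3): a world point X has camera coordinates R X + t. Camera axes: x right, y down, z forward; pixel columns grow to the right and rows downward; lengths in m; the calibration is good to about 2 mm. A picture is of the moment at which its call begins. There is no depth.
- hand_in(): hands the job in, once; it reports no verdict.
Trained networks look in the newest picture that a camera, given by its name, has taken for a name from the list of things; names that differ only in an ending like _2 or _b are one class to them, and where a whole thing is asked for, a point or a joint stands for the part that bears it (a point fixed in the world has none). Each returns a list of dicts, best first, with "p" (0 to 1); they miss things now and then, are a little off and sometimes report something else, mostly with a low value. They report only what shows in the picture. A call takes as long as a camera call. They do not tell look-alikes from the thing itself.
- spot_in(query, camera): "centre" ([x, y, z] in m, in world coordinates, good to about 4 mm: the middle of the surface that is visible of it).
- cut_out(query, camera): "pixels" (420x560 bool, what is visible of it).
- spot_point(query, camera): "centre" ([x, y, z] in m, in world coordinates, good to about 4 mm: a listed point, or the origin of a listed thing).
The state is a dict: "t": time; "q": joint angles; "joint_vel": joint speeds; "joint_torque": joint torques, N m; "eef_pos": TCP position; "tool_rot": TCP orientation; "contact_force": force on the tool from outside, world axes, zero at the start; "torque": the same for the moment, N m; "gripper_width": opening from 0.0 (shut) to 1.0 (fully open).
Only numpy, scipy, OpenCV 4.12 (cv2) and the standard library are available. Lean on these libraries where they do the work, as an engineer would, in place of code of your own. Each camera call takes 0.05 s, during which the arm holds its last target.

## Working session

There is one attempt and no reset: what is moved stays moved. The work goes in short steps, Python scripts to look and compute and a tool call to move; the robot and the scene stay as the last step left them, time stands still between calls to the robot, and variables do not carry over. Pictures are saved under pics/ and viewed, and the job is handed in when it is done.

Besides the shell and the picture viewer there is one more tool, called after "Call:" as name(argument=value, ...) on one line, values as JSON. move_arm: Moves the arm, as the interface text tells. Its arguments: {"type":"object","properties":{"gripper":{"type":"array","items":{"type":"number"}},"xyz":{"type":"array","items":{"type":"array","items":{"type":"number"}}},"twist":{"type":"array","items":{"type":"number"}},"squeeze":{"type":"number"}},"required":["gripper","xyz","twist"]}

```bash
mkdir -p pics; python3 - <<'E'
from station import *
import cv2
for c in ("scene","top"):
    d=read_camera(c); cv2.imwrite(f"pics/{c}0.png",d["pixels"][:,:,::-1])
    print(c,d["fx"],d["cx"],d["cy"],d["R"],d["t"])
    for q in("probe","holder","gearbox","face","spot","tip","can","bearing","socket","screwdriver"):
        print(q,[(round(r["p"],2),[round(float(v),3) for v in r["centre"]]) for r in spot_point(q,c)])
print(get_obs())
E
```

```text
scene 468.5129875717535 286.1458889606578 206.30749443340432 [[ 0.1224402   0.99238356  0.01353791]
 [ 0.59369268 -0.06230525 -0.80227618]
 [-0.7953222   0.10626822 -0.59679952]] [-0.08020944 -0.26594701  1.57140089]
probe [(0.95, [0.646, -0.215, 0.105]), (0.93, [0.535, -0.182, 0.11]), (0.86, [0.536, -0.286, 0.104]), (0.8, [0.424, -0.144, 0.101]), (0.59, [0.47, -0.083, 0.102])]
holder [(0.68, [0.538, -0.178, -0.001])]
gearbox [(0.97, [0.586, 0.162, -0.003])]
face [(0.89, [0.565, 0.157, 0.098])]
spot [(0.84, [0.563, 0.152, 0.099])]
tip [(0.25, [0.727, 0.355, 0.003]), (0.15, [0.68, -0.4, 0.002])]
can [(0.61, [0.727, 0.354, 0.001])]
bearing [(0.66, [0.762, -0.015, -0.0])]
socket [(0.69, [0.517, 0.374, 0.0])]
screwdriver [(0.67, [0.682, -0.406, -0.0]), (0.59, [0.765, -0.014, 0.002])]
top 486.08931684854036 273.267101254271 207.55053457144825 [[ 0.01567302 -0.99986667 -0.00458155]
 [-0.98984413 -0.0148681  -0.14137726]
 [ 0.14129029  0.00675083 -0.98994519]] [-0.00229256  0.63340658  1.25608912]
probe [(0.73, [0.645, -0.217, 0.102]), (0.7, [0.534, -0.178, 0.111]), (0.51, [0.532, -0.289, 0
[... 380 characters left out ...]
02])]
{'t': 1.1, 'q': array([ 1.1649052 ,  0.47697308,  0.02239644,  1.5553706 , -0.01153562,
        1.1092518 , -0.08310132]), 'joint_vel': array([ 0.00022159,  0.00024544, -0.00059617,  0.0005483 , -0.00230702,
        0.00016727,  0.00036117]), 'joint_torque': array([-4.23539068e-04, -5.96343935e+01,  1.60594862e+00, -2.81554967e+01,
        1.23940932e-02,  1.53763503e-03,  1.42741158e-05]), 'eef_pos': array([ 0.19808018, -0.64532373,  0.30393833]), 'tool_rot': array([5.56844007e-05, 9.88938101e-01, 1.48328784e-01, 3.77354014e-05]), 'contact_force': array([-0.35608717,  0.50544668, -0.6306761 ]), 'torque': array([0.05700047, 0.04997278, 0.02145735]), 'gripper_width': 0.9991530657699466}
```

View pics/scene0.png

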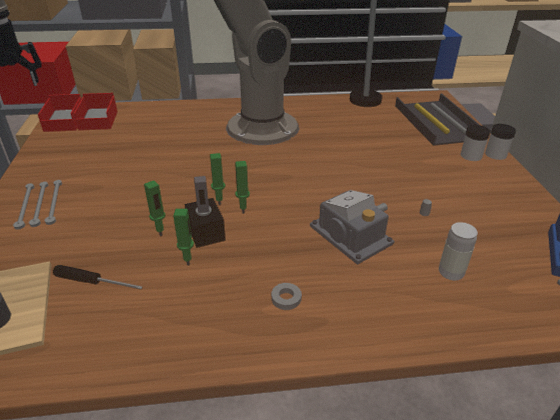

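View pics/top0.png

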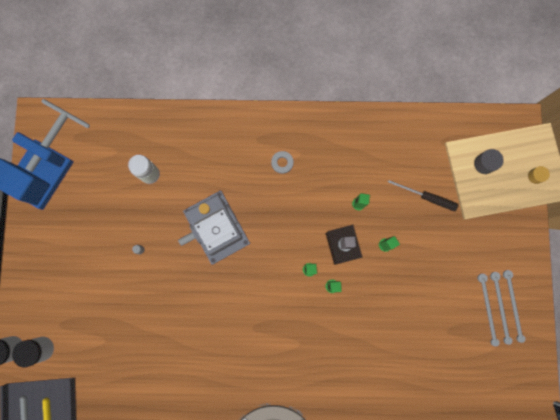

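```bash
cat > h.py <<'E'
import numpy as np,cv2
from station import *
def ray(d,u,v):
    R=np.array(d["R"]);t=np.array(d["t"])
    return -R.T@t, R.T@np.array([(u-d["cx"])/d["fx"],(v-d["cy"])/d["fy"],1])
def atz(d,u,v,z):
    o,r=ray(d,u,v); return o+r*(z-o[2])/r[2]
def proj(d,X):
    c=np.array(d["R"])@np.array(X)+np.array(d["t"]); return np.array([d["fx"]*c[0]/c[2]+d["cx"],d["fy"]*c[1]/c[2]+d["cy"]])
def tri(ds,uvs):
    A=np.zeros((3,3));b=np.zeros(3)
    for d,(u,v) in zip(ds,uvs):
        o,r=ray(d,u,v);r=r/np.linalg.norm(r);P=np.eye(3)-np.outer(r,r);A+=P;b+=P@o
    return np.linalg.solve(A,b)
def crop(d,u,v,s,k,name):
    p=d["pixels"][v-s:v+s,u-s:u+s,::-1]; cv2.imwrite(name,cv2.resize(p,None,fx=k,fy=k,interpolation=cv2.INTER_CUBIC))
E
python3 - <<'E'
from h import *
S=read_camera("scene");T=read_camera("top")
crops=[(T,345,243,25),(T,216,230,35),(S,203,208,40),(S,352,215,40)]
ims=[cv2.resize(d["pixels"][v-s:v+s,u-s:u+s,::-1],(390,290) if 0 else (300,300),interpolation=cv2.INTER_CUBIC) for d,u,v,s in crops]
cv2.imwrite("pics/c1.png",np.vstack([np.hstack(ims[:2]),np.hstack(ims[2:])]))
for n,d in(("scene",S),("top",T)):
    for q in("probe","spot","face","gearbox","holder"):
        for r in cut_out(q,n):
            m=r["pixels"];ys,xs=np.nonzero(m); print(n,q,round(r["p"],2),m.sum(),xs.mean().round(2),ys.mean().round(2),xs.min(),xs.max(),ys.min(),ys.max(), cv2.minAreaRect(np.c_[xs,ys].astype(np.float32)))
E
```

```text
scene probe 0.94 535 241.93 183.56 235 249 160 212 ((242.250732421875, 186.0234375), (52.0370979309082, 13.118596076965332), 88.21009063720703)
scene probe 0.88 732 183.5 233.06 174 193 209 263 ((183.98463439941406, 235.87693786621094), (55.0714225769043, 16.37258529663086), 82.87498474121094)
scene probe 0.84 531 202.18 196.73 194 212 176 216 ((202.95938110351562, 195.9314727783203), (40.325828552246094, 16.315574645996094), 85.91438293457031)
scene probe 0.7 701 155.26 204.85 144 165 181 235 ((155.9615478515625, 207.8076629638672), (55.30474853515625, 15.689290046691895), 78.69007110595703)
scene probe 0.56 483 217.22 176.06 211 225 154 203 ((218.0994415283203, 178.38949584960938), (49.352745056152344, 13.087149620056152), 86.98721313476562)
scene probe 0.33 3938 354.18 225.06 310 394 191 264 ((357.56317138671875, 222.8009033203125), (81.79078674316406, 65.26390075683594), 38.85337448120117)
scene spot 0.81 876 351.42 204.13 327 374 192 220 ((351.8000183105469, 204.10003662109375), (26.832815170288086, 44.274147033691406), 63.43495178222656)
scene face 0.65 876 351.85 203.83 327 37
[... 1206 characters left out ...]
24462890625, 228.69461059570312), (31.03655433654785, 34.05183029174805), 62.10273361206055)
top face 0.93 1015 215.6 228.89 194 236 209 248 ((215.21324157714844, 228.86703491210938), (31.72431755065918, 34.11424255371094), 62.44719314575195)
top gearbox 0.56 2918 214.72 227.62 178 249 190 263 ((208.4768524169922, 231.1729736328125), (62.541229248046875, 62.99493408203125), 60.75117111206055)
top holder 0.58 793 342.68 244.49 326 361 225 264 ((343.5566101074219, 244.19810485839844), (34.47749328613281, 29.257797241210938), 74.05460357666016)
top holder 0.25 277 441.62 201.36 423 457 193 210 ((439.97039794921875, 200.57102966308594), (37.153846740722656, 8.923078536987305), 22.61986541748047)
```

View pics/c1.png

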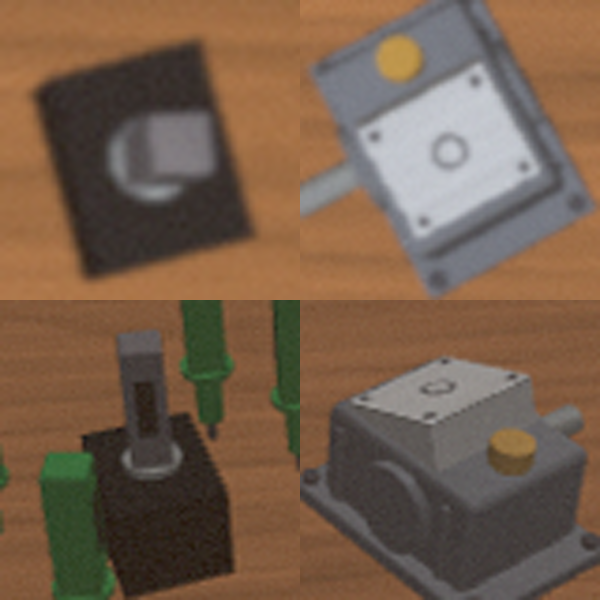

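```bash
python3 - <<'E'
from h import *
from scipy.optimize import least_squares as LS
S=read_camera("scene");T=read_camera("top")
np.save("pics/S.npy",S["pixels"]);np.save("pics/T.npy",T["pixels"])
# gearbox fit
tp=lambda x,y:(216-35+(x-300)*70/300,230-35+y*70/300)
sp=lambda x,y:(352-40+(x-300)*80/300,215-40+(y-300)*80/300)
mod=[(0,0),(38,-42),(38,42),(-38,-42),(-38,42)]
to=[tp(*p) for p in[(450,152),(485,62),(358,128),(541,180),(420,240)]]
so=[sp(*p) for p in[(437,387),(433,421),(531,377),(347,404),(446,358)]]
def pts(p):
    x,y,yaw=p[:3]; c,s=np.cos(yaw),np.sin(yaw); a=.349
    out=[]
    for mx,my in mod:
        X=mx*np.cos(a)/1e3;Z=mx*np.sin(a)/1e3;Y=my/1e3
        out.append([x+c*X-s*Y,y+s*X+c*Y,.097+Z])
    return out
f=lambda p:np.concatenate([np.r_[(proj(T,X)-u),(proj(S,X)-v)] for X,u,v in zip(pts(p),to,so)])
r=LS(f,[.564,.151,.4]);print(r.x,np.degrees(r.x[2]),f(r.x).reshape(-1,4).round(1))
print("ring tri",tri([T,S],[to[0],so[0]]))
print(get_obs()["t"])
ims=[cv2.resize(d["pixels"][v-s:v+s,u-s:u+s,::-1],(400,400),interpolation=cv2.INTER_CUBIC) for d,u,v,s in[(T,345,243,14),(S,203,194,22)]]
cv2.imwrite("pics/c2.png",np.hstack(ims))
E
```

```text
[0.56505712 0.15391808 0.50899008] 29.16298312602327 [[-0.6 -0.2 -0.4  0.4]
 [-1.2  0.2 -2.   0.7]
 [-1.   0.4 -0.7 -0.3]
 [-0.4 -1.8 -0.6 -0.9]
 [-1.2 -0.3 -0.3 -0.4]]
ring tri [0.56484708 0.15346241 0.09778844]
1.8
```

View pics/c2.png

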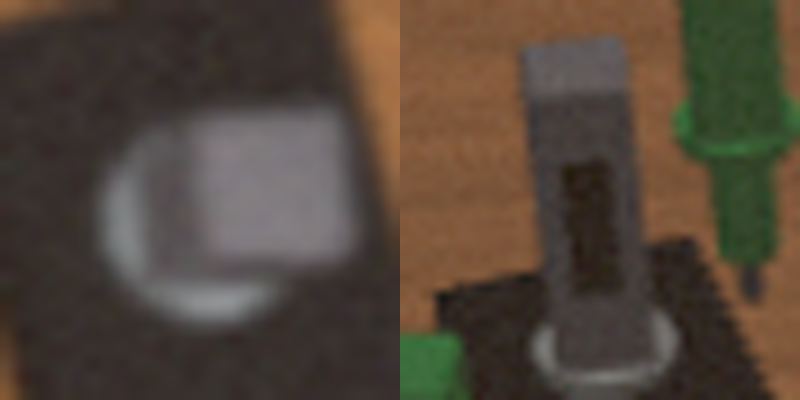

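```bash
python3 - <<'E'
from h import *
T=read_camera("top");S=read_camera("scene")
P=[atz(T,345-14+x*28/400-.5,243-14+y*28/400-.5,.154) for x,y in[(195,110),(340,108),(355,260),(210,265)]]
for p in P: print(p.round(4))
print("c",np.mean(P,0))
for a,b in((0,1),(1,2),(3,2),(0,3)):
    d=P[b]-P[a];print(np.degrees(np.arctan2(d[1],d[0]))%90,np.linalg.norm(d))
Q=[atz(S,203-22+(x-400)*44/400-.5,194-22+y*44/400-.5,.154) for x,y in[(523,42),(625,37),(630,88),(528,95)]]
print(np.mean(Q,0));
for a,b in((0,1),(1,2),(3,2),(0,3)):
    d=Q[b]-Q[a];print(np.degrees(np.arctan2(d[1],d[0]))%90,np.linalg.norm(d))
# holder corners top
H=[atz(T,345-25+x/6-.5,243-25+y/6-.5,.064) for x,y in[(38,92),(200,42),(252,235),(90,278)]]
print("holder",np.mean(H,0),[h.round(3) for h in H])
E
```

```text
[ 0.5501 -0.1665  0.154 ]
[ 0.5509 -0.1911  0.154 ]
[ 0.5251 -0.1935  0.154 ]
[ 0.5239 -0.1689  0.154 ]
c [ 0.53748444 -0.18000362  0.154     ]
1.668101581913021 0.024636225453535904
5.180602458983287 0.02587103380814162
2.8540725622826812 0.024582510732590858
5.24075447681588 0.026382505552981987
[ 0.53440313 -0.17923423  0.154     ]
89.38682463610824 0.02472711852246409
3.8269909481351587 0.02293370222105489
1.3277470828037252 0.024281750591373972
4.776451687543772 0.023792457475083517
holder [ 0.53642406 -0.17772961  0.064     ] [array([ 0.566, -0.131,  0.064]), array([ 0.589, -0.202,  0.064]), array([ 0.505, -0.224,  0.064]), array([ 0.486, -0.154,  0.064])]
```

Five probe-shaped things show in the top view: green at (389,243), (309,269), (360,201) and (334,286), and grey at (347,243). The grey one, standing in the black holder, fits the description, and the crop confirms it. I'm moving to above it.

Call:
move_arm(gripper=[1, 1, 1, 1, 1], xyz=[[46, -34.7, 0], [46, -34.7, 0], [46, -34.7, 0], [46, -34.7, 0], [46, -34.7, 0]], twist=[0.12, 0.243, 0.243, 0.243, 0.243], squeeze=20)

```text
t: 2.32
eef_pos: [0.3211, -0.4749, 0.3041]
tool_rot: [0.0, 1.0, 0.027, 0.0]
contact_force: [1.1, -0.2, 0.5]
gripper_width: 1.001
```

```bash
cat >> h.py <<'E'
from scipy.spatial.transform import Rotation as Ro
def TR(o):
    q=o["tool_rot"];return Ro.from_quat([q[1],q[2],q[3],q[0]]).as_matrix()
def rem(target,yaw=None):
    o=get_obs();M=TR(o);d=M.T@(np.array(target)-o["eef_pos"])*100
    y=np.arctan2(M[1,0],M[0,0]);print("t",round(o["t"],2),"pos",o["eef_pos"].round(4),"yaw",y.round(3),"tool",d.round(2),"twist",None if yaw is None else round(y-yaw,3),"tilt",np.degrees(np.arccos(-M[2,2])).round(2),"F",o["contact_force"].round(2),"w",round(o["gripper_width"],3))
E
python3 -c "
from h import *
rem([.536,-.179,.304],.055)"
```

```text
t 2.32 pos [ 0.3211 -0.4749  0.3041] yaw 0.055 tool [ 23.07 -28.37   0.  ] twist -0.0 tilt 0.03 F [ 1.05 -0.24  0.54] w 1.001
```

Call:
move_arm(gripper=[1, 1, 1, 1, 1], xyz=[[23.1, -28.4, 0], [23.1, -28.4, 0], [23.1, -28.4, 0], [23.1, -28.4, 0], [23.1, -28.4, 0]], twist=[0, 0, 0, 0, 0])

```text
t: 2.73
eef_pos: [0.4435, -0.3063, 0.3043]
tool_rot: [0.0, 1.0, 0.027, 0.0]
contact_force: [-0.3, -0.2, -0.2]
gripper_width: 1.003
```

```bash
python3 -c "
from h import *
rem([.536,-.179,.304],.055)"
```

```text
t 2.73 pos [ 0.4435 -0.3063  0.3043] yaw 0.055 tool [  9.93 -12.2    0.03] twist -0.0 tilt 0.05 F [-0.26 -0.24 -0.22] w 1.003
```

Call:
move_arm(gripper=[1, 1, 1, 1, 1], xyz=[[9.9, -12.2, 0], [9.9, -12.2, 0], [9.9, -12.2, 0], [9.9, -12.2, 0], [9.9, -12.2, 0]], twist=[0, 0, 0, 0, 0])

```text
t: 3.15
eef_pos: [0.539, -0.1727, 0.3043]
tool_rot: [-0.002, 0.999, 0.033, 0.002]
contact_force: [0.8, 1.0, 0.3]
gripper_width: 0.999
```

```bash
python3 -c "
from h import *
rem([.536,-.179,.167],.055)
T=read_camera('top');S=read_camera('scene')
crop(T,345,243,50,5,'pics/d1.png');crop(S,203,194,60,5,'pics/d2.png')
ims=[cv2.imread('pics/d1.png')[:, :],cv2.imread('pics/d2.png')];cv2.imwrite('pics/d3.png',np.hstack([cv2.resize(i,(400,400)) for i in ims]))
rem([.536,-.179,.167],.055)
"
```

```text
t 3.15 pos [ 0.539  -0.1727  0.3043] yaw 0.066 tool [-0.38  0.65 13.73] twist 0.011 tilt 0.28 F [0.77 0.96 0.33] w 0.999
t 3.25 pos [ 0.5355 -0.1793  0.3039] yaw 0.058 tool [ 0.05 -0.02 13.69] twist 0.003 tilt 0.01 F [-0.1  -1.27 -0.4 ] w 1.004
```

View pics/d3.png

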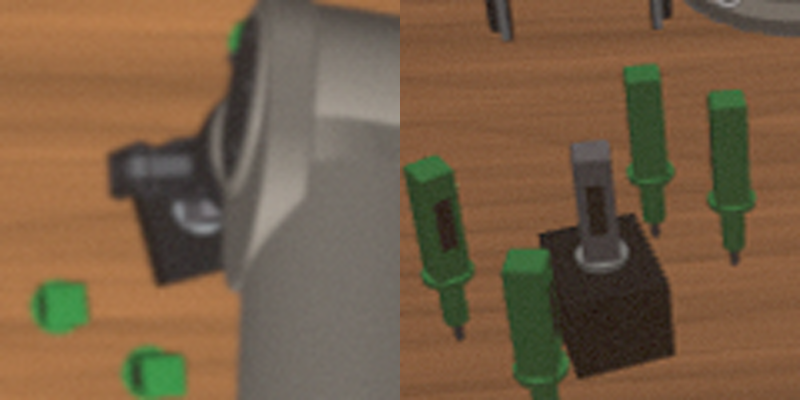

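Call:
move_arm(gripper=[1, 1, 1, 1, 1], xyz=[[0, 0, 3.5], [0, 0, 7], [0, 0, 10], [0, 0, 12.5], [0, 0, 13.7]], twist=[0, 0, 0, 0, 0])

```text
t: 3.67
eef_pos: [0.5321, -0.1825, 0.1638]
tool_rot: [-0.0, 1.0, 0.026, -0.003]
contact_force: [-0.1, -0.5, -0.5]
gripper_width: 0.997
```

```bash
python3 -c "
from h import *
S=read_camera('scene')
rem([.536,-.179,.167],.055)
crop(S,203,184,60,5,'pics/e2.png')
"
```

```text
t 3.72 pos [ 0.5319 -0.1821  0.163 ] yaw 0.052 tool [ 0.42 -0.29 -0.41] twist -0.003 tilt 0.37 F [-0.12  0.98 -1.09] w 1.0
```

View pics/e2.png

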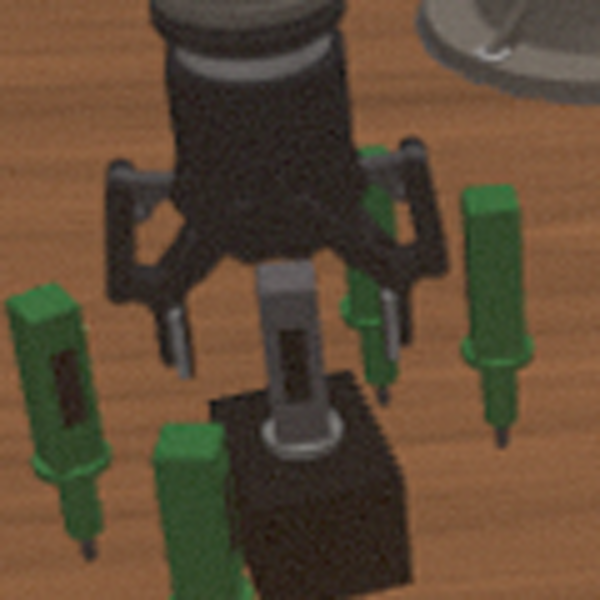

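Call:
move_arm(gripper=[0.5, 0, 0, 0, 0], xyz=[[0, 0, 0], [0, 0, 0], [0, 0, 0], [0, 0, 0], [0, 0, 0]], twist=[0, 0, 0, 0, 0], squeeze=20)

```text
t: 4.13
eef_pos: [0.5355, -0.1809, 0.1682]
tool_rot: [0.0, 1.0, 0.027, 0.001]
contact_force: [1.4, 1.6, -1.4]
gripper_width: 0.299
```

```bash
python3 -c "
from h import *
rem([.536,-.179,.167],.055)
"
```

```text
t 4.13 pos [ 0.5355 -0.1809  0.1682] yaw 0.055 tool [ 0.06 -0.19  0.12] twist -0.0 tilt 0.13 F [ 1.37  1.59 -1.35] w 0.299
```

Call:
move_arm(gripper=[0, 0, 0, 0, 0], xyz=[[0, 0, 0], [0, 0, -1.5], [0, 0, -3], [0, 0, -3.5], [0, 0, -3.5]], twist=[0, 0, 0, 0, 0], squeeze=20)

```text
t: 4.55
eef_pos: [0.5355, -0.1809, 0.2032]
tool_rot: [0.0, 1.0, 0.027, 0.001]
contact_force: [0.3, 1.2, -1.9]
gripper_width: 0.301
```

```bash
python3 -c "
from h import *
S=read_camera('scene')
rem([.536,-.179,.202],.055)
crop(S,203,184,50,6,'pics/f2.png')
"
```

```text
t 4.6 pos [ 0.535  -0.1808  0.2022] yaw 0.055 tool [ 0.11 -0.17  0.02] twist -0.0 tilt 0.06 F [ 0.34  0.34 -2.13] w 0.29
```

View pics/f2.png

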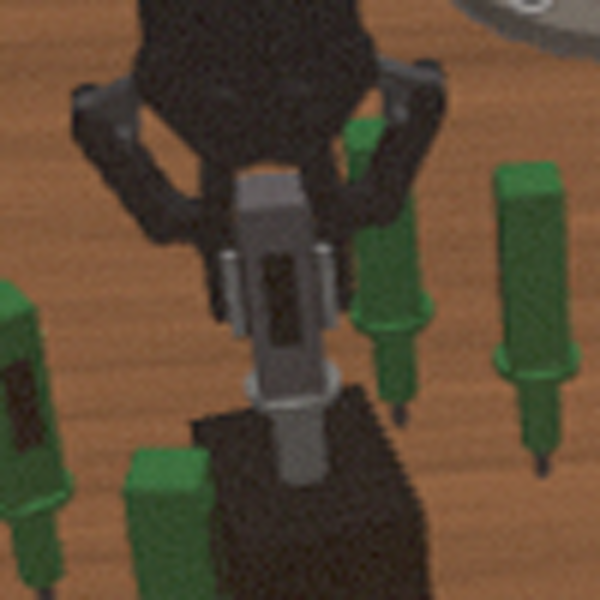

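Call:
move_arm(gripper=[0, 0, 0, 0, 0], xyz=[[-0.4, 0, 0], [-0.8, 0, 0.1], [-1.2, 0, 0.1], [-1.6, 0, 0.2], [-1.6, 0, 0.2]], twist=[0, 0, 0, 0, 0], squeeze=20)

```text
t: 5.02
eef_pos: [0.5183, -0.1816, 0.1998]
tool_rot: [-0.0, 1.0, 0.027, 0.0]
contact_force: [2.8, 0.4, 0.7]
gripper_width: 0.298
```

```bash
python3 -c "
from h import *
rem([.504,-.179,.196],.055)
"
```

```text
t 5.02 pos [ 0.5183 -0.1816  0.1998] yaw 0.055 tool [-1.41 -0.34  0.38] twist -0.0 tilt 0.01 F [2.82 0.38 0.66] w 0.298
```

Call:
move_arm(gripper=[0, 0, 0, 0, 0], xyz=[[-0.4, 0, 0.1], [-0.8, 0, 0.2], [-1.2, 0, 0.3], [-1.5, 0, 0.4], [-1.5, 0, 0.4]], twist=[0, 0, 0, 0, 0], squeeze=20)

```text
t: 5.43
eef_pos: [0.5028, -0.1826, 0.1956]
tool_rot: [-0.0, 1.0, 0.027, -0.001]
contact_force: [3.0, 1.3, 1.7]
gripper_width: 0.303
```

```bash
python3 -c "
from h import *
S=read_camera('scene');T=read_camera('top')
rem([.504,-.179,.196],.055)
ims=[cv2.resize(d['pixels'][v-s:v+s,u-s:u+s,::-1],(400,400),interpolation=cv2.INTER_CUBIC) for d,u,v,s in[(T,345,243,45),(S,203,184,45)]]
cv2.imwrite('pics/g1.png',np.hstack(ims))
"
```

```text
t 5.53 pos [ 0.503  -0.1826  0.1955] yaw 0.054 tool [ 0.12 -0.35 -0.05] twist -0.001 tilt 0.11 F [0.98 1.03 1.18] w 0.299
```

View pics/g1.png

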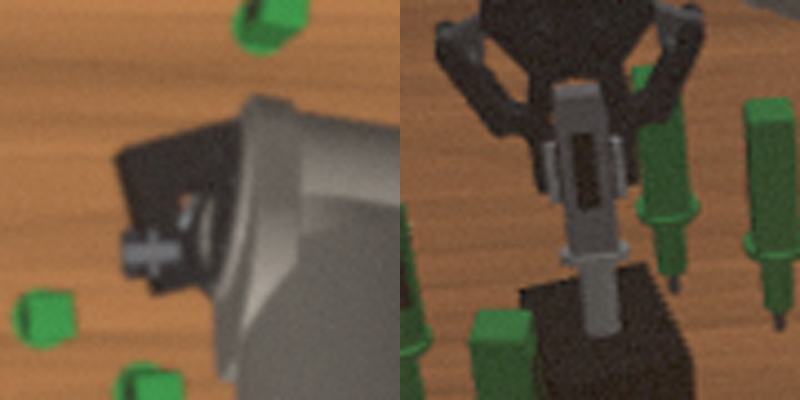

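Call:
move_arm(gripper=[0, 0, 0, 0, 0], xyz=[[-0.2, 0, -1], [-0.5, 0, -3], [-0.5, 0, -6], [-0.5, 0, -10], [-0.5, 0, -12]], twist=[0, 0, 0, 0, 0], squeeze=30)

```text
t: 5.95
eef_pos: [0.4982, -0.1833, 0.3194]
tool_rot: [0.0, 1.0, 0.027, 0.0]
contact_force: [1.9, -0.7, -1.0]
gripper_width: 0.3
```

```bash
python3 -c "
from h import *
S=read_camera('scene');T=read_camera('top')
rem([.504,-.179,.196],.055)
ims=[cv2.resize(d['pixels'][v-s:v+s,u-s:u+s,::-1],(400,400),interpolation=cv2.INTER_CUBIC) for d,u,v,s in[(T,345,243,45),(S,203,154,45)]]
cv2.imwrite('pics/g2.png',np.hstack(ims))
for n in('scene','top'):
  for q in ('tip','probe'): print(n,q,[(round(r['p'],2),np.round(r['centre'],3)) for r in spot_point(q,n)])
"
```

```text
t 6.05 pos [ 0.4993 -0.1835  0.3198] yaw 0.054 tool [ 0.44 -0.46 12.38] twist -0.001 tilt 0.27 F [ 0.87 -0.   -1.48] w 0.305
scene tip [(0.46, array([ 0.54 , -0.184,  0.167]))]
scene probe [(0.94, array([ 0.646, -0.214,  0.104])), (0.79, array([ 0.424, -0.146,  0.104])), (0.77, array([ 0.507, -0.187,  0.262])), (0.67, array([ 0.466, -0.086,  0.098])), (0.65, array([ 0.535, -0.285,  0.103]))]
top tip []
top probe [(0.77, array([ 0.645, -0.219,  0.102])), (0.74, array([ 0.468, -0.089,  0.105])), (0.67, array([ 0.517,  0.374, -0.005])), (0.6, array([ 0.506, -0.183,  0.265])), (0.49, array([ 0.426, -0.145,  0.099]))]
```

View pics/g2.png

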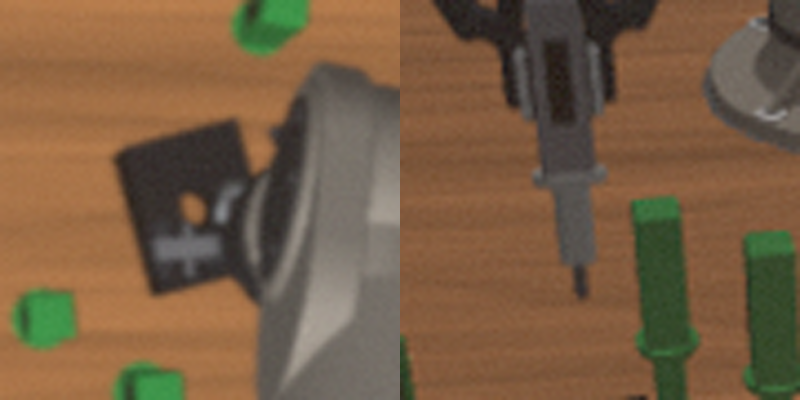

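Call:
move_arm(gripper=[0, 0, 0, 0, 0], xyz=[[0.6, -4, 0], [1.2, -8, 0], [1.8, -12, 0], [2.4, -16, 0], [3, -20, 0]], twist=[-0.12, -0.24, -0.36, -0.48, -0.6], squeeze=40)

```text
t: 6.67
eef_pos: [0.5166, 0.0201, 0.3141]
tool_rot: [-0.0, 0.946, 0.324, -0.002]
contact_force: [0.5, -0.1, -1.4]
gripper_width: 0.303
```

```bash
python3 -c "
from h import *
rem([.529,.134,.32],1.571)
print(get_obs()['q'])
"
```

```text
t 6.67 pos [0.5166 0.0201 0.3141] yaw 0.66 tool [ 7.96 -8.24 -0.6 ] twist -0.911 tilt 0.22 F [ 0.47 -0.07 -1.36] w 0.303
[ 0.17700035  0.23548143 -0.39122215  1.89398636  0.10322392  1.03555063
 -1.16806558]
```

Call:
move_arm(gripper=[0, 0, 0, 0, 0], xyz=[[2, -2, 0], [4, -4, 0], [6, -6, 0], [8, -8.2, 0], [8, -8.2, 0]], twist=[-0.12, -0.24, -0.36, -0.48, -0.6])

```text
t: 7.08
eef_pos: [0.5299, 0.1392, 0.3144]
tool_rot: [-0.002, 0.805, 0.593, -0.0]
contact_force: [0.8, 1.2, -1.0]
gripper_width: 0.298
```

Call:
move_arm(gripper=[0, 0, 0, 0, 0], xyz=[[0, 0, 0], [0, 0, 0], [0, 0, 0], [0, 0, 0], [0, 0, 0]], twist=[-0.1, -0.2, -0.31, -0.31, -0.31])

```text
t: 7.5
eef_pos: [0.5307, 0.1319, 0.3144]
tool_rot: [-0.001, 0.71, 0.704, -0.001]
contact_force: [0.0, 0.2, -1.1]
gripper_width: 0.3
```

```bash
python3 -c "
from h import *
S=read_camera('scene')
rem([.529,.134,.32],1.571)
cv2.imwrite('pics/h1.png',cv2.resize(S['pixels'][80:230,250:450,::-1],None,fx=4,fy=4,interpolation=cv2.INTER_CUBIC))
for q in ('tip','probe'): print(q,[(round(r['p'],2),np.round(r['centre'],3)) for r in spot_point(q,'scene')])
"
```

```text
t 7.55 pos [0.5309 0.132  0.3147] yaw 1.561 tool [ 0.2  -0.19 -0.53] twist -0.01 tilt 0.14 F [-1.42 -0.31 -1.22] w 0.304
tip []
probe [(0.81, array([ 0.468, -0.084,  0.1  ])), (0.73, array([ 0.642, -0.217,  0.105])), (0.69, array([ 0.425, -0.148,  0.101])), (0.66, array([0.534, 0.136, 0.258])), (0.6, array([ 0.535, -0.284,  0.102]))]
```

View pics/h1.png

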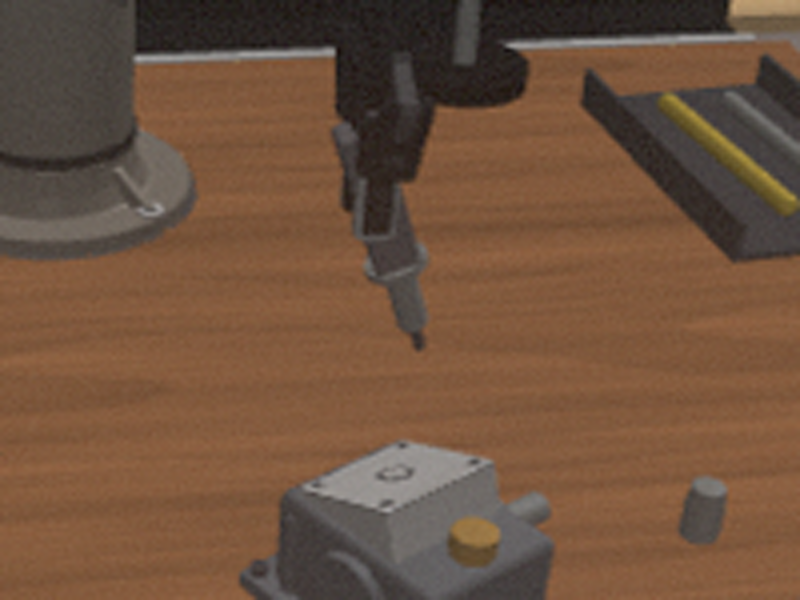

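```bash
python3 -c "
from h import *
S=read_camera('scene')
P=[]
for x,y in[(397,262),(412,329),(419,349)]:
    o,r=ray(S,250+x/4-.4,80+y/4-.4); p=o+r*(.531-o[0])/r[0]; P.append(p);print(p.round(4))
d=P[2]-P[0];print(np.degrees(np.arctan2(d[1],-d[2])),np.linalg.norm(d))
d=P[1]-P[0];print(np.degrees(np.arctan2(d[1],-d[2])),np.linalg.norm(d))
# overlay of model at angles
for a in(17,20,23):
    im=S['pixels'][80:230,250:450,::-1].copy();im=cv2.resize(im,None,fx=6,fy=6,interpolation=cv2.INTER_CUBIC)
    t=np.radians(a);ax=np.array([0,-np.sin(t),np.cos(t)])
    tip=P[2]
    for rad,z0,z1 in((13,-45,45),(18,-45,-39),(9,-85,-45),(3.5,-103,-85)):
        for s in(-1,1):
            side=np.array([0,np.cos(t),np.sin(t)])*s*rad/1e3
            e=[(proj(S,tip+ax*(z+103)/1e3+side)-[250,80]+.5)*6 for z in(z0,z1)]
            cv2.line(im,*[tuple(int(v) for v in q) for q in e],(0,255,255),1)
    cv2.imwrite(f'pics/o{a}.png',im[150:560,420:690])
cv2.imwrite('pics/o.png',np.hstack([cv2.imread(f'pics/o{a}.png') for a in(17,20,23)]))
"
```

```text
[0.531  0.1519 0.2182]
[0.531  0.1648 0.1743]
[0.531  0.1703 0.1607]
17.695953124109778 0.060364231329039446
16.368100745757353 0.045717762006662256
```

View pics/o.png

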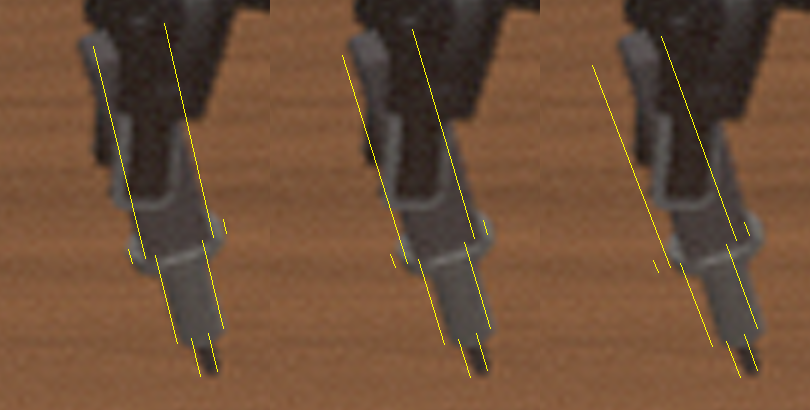

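```bash
python3 -c "
from h import *
S=read_camera('scene')
p=S['pixels'].astype(float)
sat=p[:,:,0]-p[:,:,2]
sat=cv2.GaussianBlur(sat,(3,3),.6)
C=[]
for v in range(144,167):
    row=sat[v,335:375]; bg=np.median(row); w=np.clip(bg-row,0,None); w[w<.35*bg]=0
    k=np.arange(335,375); c=(w*k).sum()/w.sum(); 
    print(v,round(c,2),round(w.sum()/bg,1),round(bg)); C.append((v,c,w.sum()/bg))
np.save('pics/C.npy',C)
rem([.529,.134,.32],1.571)
"
```

```text
144 349.0 13.2 72
145 348.64 13.0 73
146 348.47 12.9 72
147 348.04 12.0 68
148 347.93 10.7 66
149 348.17 10.0 66
150 349.21 8.5 67
151 350.25 6.9 68
152 350.98 6.9 71
153 351.11 6.9 70
154 351.48 6.5 70
155 351.9 6.8 69
156 352.09 6.9 70
157 352.46 6.5 71
158 352.54 6.3 69
159 352.92 6.7 69
160 352.69 6.1 69
161 352.82 5.2 69
162 353.05 3.4 68
163 354.0 2.0 68
164 354.41 2.3 68
165 354.81 1.9 68
166 354.53 1.2 69
t 7.75 pos [0.5313 0.1323 0.3157] yaw 1.563 tool [ 0.17 -0.23 -0.43] twist -0.008 tilt 0.03 F [ 0.5   0.41 -1.71] w 0.299
```

```bash
python3 -c "
from h import *
S=read_camera('scene')
C=np.load('pics/C.npy')
for lo,hi in((152,159),(151,159),(152,165)):
    m=[(c[0]>=lo)&(c[0]<=hi) and c[0] not in(160,161,162) for c in C]
    a,b=np.polyfit(C[m][:,0],C[m][:,1],1)
    P=[]
    for v in(150,165):
        o,r=ray(S,a*v+b,v);P.append(o+r*(.5312-o[0])/r[0])
    d=P[1]-P[0];print(a,np.degrees(np.arctan2(d[1],-d[2])),P)
    for th in (16,18,20,22):
        t=np.radians(th);e=P[0]+.06*np.array([0,np.sin(t),-np.cos(t)]);x=proj(S,e)-proj(S,P[0]);print(th,x[0]/x[1])
"
```

```text
0.28377366602526155 19.0951012100595 [array([0.5312    , 0.15653674, 0.20566386]), array([0.5312    , 0.17035287, 0.16575424])]
16 0.21520318896352014
18 0.2591873839991799
20 0.3043822336855757
22 0.35095344820547425
0.31084717287500857 20.268944038270938 [array([0.5312    , 0.15612363, 0.20568727]), array([0.5312    , 0.17088282, 0.16572143])]
16 0.21548424354731685
18 0.25947087970854615
20 0.30466823771192075
22 0.351242036937135
0.2904397102626254 19.386616176440658 [array([0.5312    , 0.15645459, 0.20566852]), array([0.5312    , 0.17050343, 0.16574492])]
16 0.2152590755598717
18 0.2592437560037324
20 0.30443910445907213
22 0.35101083293743784
```

```bash
python3 -c "
from h import *
rem([.5241,.1309,.29],.509)"
```

```text
t 7.8 pos [0.5313 0.1324 0.3158] yaw 1.564 tool [-0.15 -0.72  2.58] twist 1.055 tilt 0.01 F [ 0.29  0.57 -1.82] w 0.301
```

Call:
move_arm(gripper=[0, 0, 0, 0, 0], xyz=[[0, 0, 0], [0, 0, 0], [0, 0, 0], [0, 0, 0], [0, 0, 0]], twist=[0.12, 0.24, 0.36, 0.48, 0.6], squeeze=60)

```text
t: 8.22
eef_pos: [0.5314, 0.1324, 0.316]
tool_rot: [0.0, 0.887, 0.461, 0.0]
contact_force: [1.0, 1.1, -0.7]
gripper_width: 0.296
```

Call:
move_arm(gripper=[0, 0, 0, 0, 0], xyz=[[0, 0, 0], [0, 0, 0], [0, 0, 0.5], [0, 0, 1], [0, 0, 1]], twist=[0.12, 0.24, 0.36, 0.45, 0.45])

```text
t: 8.63
eef_pos: [0.5309, 0.1323, 0.3052]
tool_rot: [0.0, 0.967, 0.253, -0.001]
contact_force: [0.5, -0.2, -2.5]
gripper_width: 0.298
```

```bash
python3 -c "
from h import *
rem([.5241,.1309,.2703],.509)"
```

```text
t 8.63 pos [0.5309 0.1323 0.3052] yaw 0.511 tool [-0.66 -0.21  3.49] twist 0.002 tilt 0.08 F [ 0.54 -0.17 -2.47] w 0.298
```

Call:
move_arm(gripper=[0, 0, 0, 0, 0], xyz=[[-0.3, -0.1, 1], [-0.6, -0.2, 2], [-0.7, -0.2, 3], [-0.7, -0.2, 3.5], [-0.7, -0.2, 3.5]], twist=[0, 0, 0, 0, 0], squeeze=60)

```text
t: 9.05
eef_pos: [0.5234, 0.1302, 0.269]
tool_rot: [0.0, 0.967, 0.255, -0.002]
contact_force: [-1.0, 0.1, -1.0]
gripper_width: 0.297
```

```bash
python3 -c "
from h import *
S=read_camera('scene');T=read_camera('top')
rem([.5241,.1309,.2703],.509)
a=cv2.resize(S['pixels'][135:235,300:400,::-1],(400,400),interpolation=cv2.INTER_CUBIC)
b=cv2.resize(T['pixels'][180:280,165:265,::-1],(400,400),interpolation=cv2.INTER_CUBIC)
cv2.imwrite('pics/i1.png',np.hstack([a,b]))
for c in('scene','top'): print([(round(r['p'],2),np.round(r['centre'],4)) for q in('tip','spot') for r in spot_point(q,c)])
"
```

```text
t 9.15 pos [0.5244 0.1306 0.2706] yaw 0.515 tool [-0.01 -0.04  0.03] twist 0.006 tilt 0.03 F [-0.05  0.02 -1.88] w 0.296
[(0.63, array([ 0.5818,  0.1621, -0.0027])), (0.7, array([0.5614, 0.1524, 0.0994])), (0.27, array([0.565 , 0.1557, 0.0955]))]
[(0.36, array([0.5633, 0.1514, 0.1022]))]
```

View pics/i1.png

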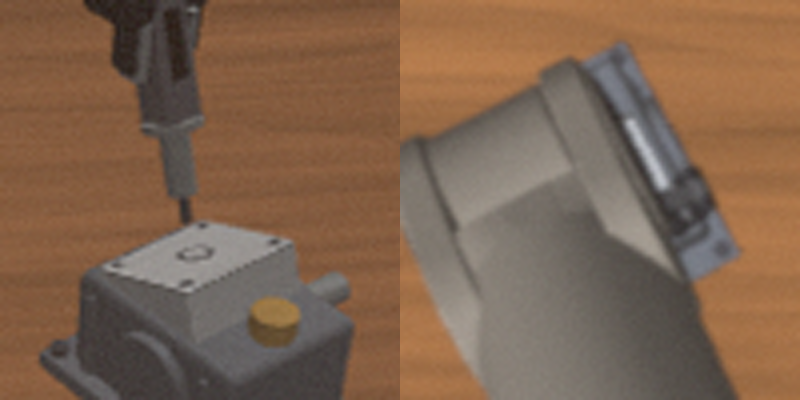

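```bash
python3 -c "
from h import *
S=read_camera('scene')
sp=np.array([.565,.1537,.097]);y=.509;a=.349
n=np.array([-np.sin(a)*np.cos(y),-np.sin(a)*np.sin(y),np.cos(a)])
for k in(0,.015,.02,.025): print(k,proj(S,sp+k*n).round(1))
ex=np.array([np.cos(y)*np.cos(a),np.sin(y)*np.cos(a),np.sin(a)]);ey=np.array([-np.sin(y),np.cos(y),0])
for e in(ex,ey): print((proj(S,sp+.01*e)-proj(S,sp)).round(2))
"
```

```text
0 [348.1 198.5]
0.015 [347.1 192.5]
0.02 [346.8 190.5]
0.025 [346.5 188.4]
[2.91 0.75]
[ 3.21 -1.45]
```

Call:
move_arm(gripper=[0, 0, 0, 0, 0], xyz=[[0.1, 0, 0.4], [0.25, 0, 0.8], [0.4, 0, 1.1], [0.5, 0, 1.3], [0.5, 0, 1.3]], twist=[0, 0, 0, 0, 0], squeeze=60)

```text
t: 9.82
eef_pos: [0.5286, 0.1332, 0.2572]
tool_rot: [-0.0, 0.967, 0.255, -0.001]
contact_force: [-0.7, 0.5, -1.7]
gripper_width: 0.3
```

```bash
python3 -c "
from h import *
S=read_camera('scene');S=read_camera('scene')
rem([.5241,.1309,.2703],.509)
a=cv2.resize(S['pixels'][165:225,310:390,::-1],(800,600),interpolation=cv2.INTER_CUBIC)
cv2.imwrite('pics/i2.png',a)
"
```

```text
t 9.92 pos [0.5287 0.1332 0.2577] yaw 0.515 tool [-0.51 -0.03 -1.26] twist 0.006 tilt 0.02 F [-0.33  0.14 -1.36] w 0.299
```

View pics/i2.png

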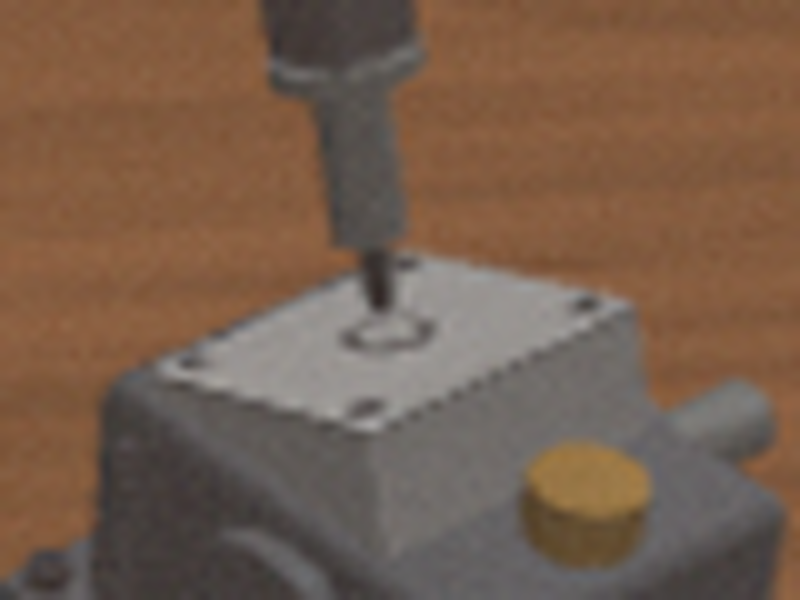

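```bash
cat >> h.py <<'E'
def avgF(k=8):
    n=np.array([-.2987,-.1666,.9397]);L=[];Z=[]
    for i in range(k):
        read_camera("scene");o=get_obs();L.append(o["contact_force"]);Z.append(o["eef_pos"])
    L=np.array(L);print("t",round(o["t"],2),"F",L.mean(0).round(2),"sd",L.std(0).round(2),"along n",(L@n).mean().round(2),"pos",np.mean(Z,0).round(4),"n.pos",(np.mean(Z,0)@n*1000).round(2),"w",round(o["gripper_width"],3))
E
python3 -c "
from h import *
avgF()"
```

```text
t 10.32 F [-0.2   0.2  -1.48] sd [0.62 0.34 0.47] along n -1.37 pos [0.5287 0.1331 0.258 ] n.pos 62.33 w 0.297
```

Call:
move_arm(gripper=[0, 0, 0, 0], xyz=[[0.15, -0.08, 0.2], [0.25, -0.08, 0.4], [0.32, -0.08, 0.66], [0.32, -0.08, 0.66]], twist=[0, 0, 0, 0], squeeze=60)

```text
t: 10.65
eef_pos: [0.5312, 0.1356, 0.2509]
tool_rot: [-0.0, 0.967, 0.255, -0.0]
contact_force: [0.2, -0.6, -0.6]
gripper_width: 0.301
```

```bash
python3 -c "
from h import *
avgF()"
```

```text
t 11.05 F [-0.33  0.57  0.05] sd [0.54 0.34 0.43] along n 0.05 pos [0.5311 0.1355 0.2514] n.pos 54.99 w 0.298
```

Call:
move_arm(gripper=[0, 0, 0, 0], xyz=[[0.03, 0, 0.1], [0.07, 0, 0.2], [0.14, 0, 0.38], [0.14, 0, 0.38]], twist=[0, 0, 0, 0], squeeze=60)

```text
t: 11.38
eef_pos: [0.5324, 0.1362, 0.2473]
tool_rot: [-0.0, 0.967, 0.255, -0.0]
contact_force: [-0.2, -0.0, 1.6]
gripper_width: 0.294
```

```bash
python3 -c "
from h import *
avgF(12)
S=read_camera('scene')
a=cv2.resize(S['pixels'][165:225,310:390,::-1],(800,600),interpolation=cv2.INTER_CUBIC)
cv2.imwrite('pics/i3.png',a)"
```

```text
t 11.98 F [-0.54  0.21  1.6 ] sd [0.58 0.45 0.52] along n 1.63 pos [0.5323 0.1361 0.2475] n.pos 50.93 w 0.295
```

View pics/i3.png

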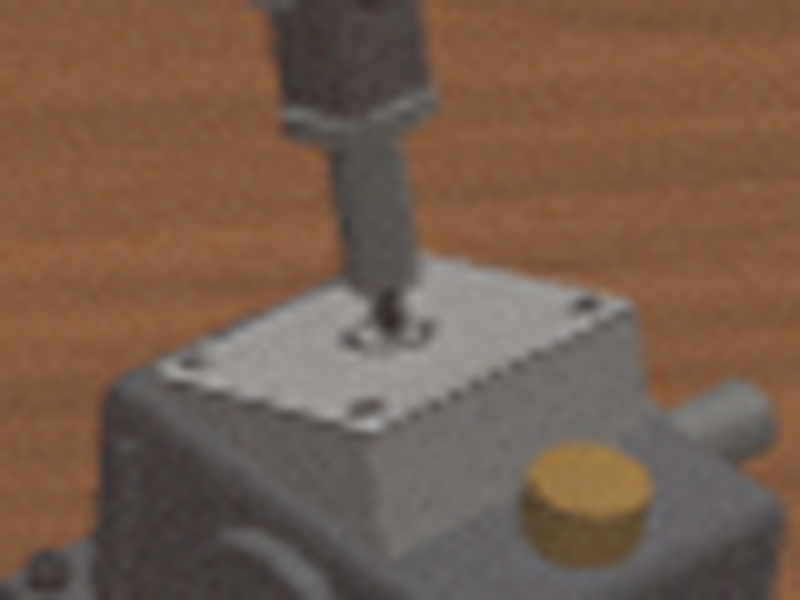

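Call:
move_arm(gripper=[0, 0, 0, 0, 0], xyz=[[0.02, 0, 0.07], [0.05, 0, 0.14], [0.05, 0, 0.14], [0.05, 0, 0.14], [0.05, 0, 0.14]], twist=[0, 0, 0, 0, 0], squeeze=60)

```text
t: 12.45
eef_pos: [0.5327, 0.1363, 0.2461]
tool_rot: [0.0, 0.967, 0.255, -0.0]
contact_force: [-0.6, 0.0, 1.9]
gripper_width: 0.297
```

```bash
python3 -c "
from h import *
avgF(16)
S=read_camera('scene')
p=S['pixels'].astype(float)
a=cv2.resize(S['pixels'][145:205,310:390,::-1],(800,600),interpolation=cv2.INTER_CUBIC)
cv2.imwrite('pics/i4.png',a)
rem([.5325,.1362,.247],.509)
sat=cv2.GaussianBlur(p[:,:,0]-p[:,:,2],(3,3),.6)
# nose silhouette direction vs model
C=[]
for v in range(180,190):
    row=sat[v,330:370];bg=np.median(row);w=np.clip(bg-row,0,None);w[w<.35*bg]=0;k=np.arange(330,370);C.append((v,(w*k).sum()/w.sum(),w.sum()/bg))
C=np.array(C);print(C.round(2).tolist())
sp=np.array([.565,.1537,.097]);y=.509
for a in(14,17,20,23,26):
    a=np.radians(a);n=np.array([-np.sin(a)*np.cos(y),-np.sin(a)*np.sin(y),np.cos(a)])
    A,B=proj(S,sp+.015*n),proj(S,sp+.05*n);print(np.degrees(a).round(),'slope',((B-A)[0]/(B-A)[1]).round(3),A.round(1),B.round(1))
"
```

```text
t 13.25 F [-0.41  0.55  1.93] sd [0.33 0.36 0.47] along n 1.85 pos [0.5327 0.1364 0.2461] n.pos 49.43 w 0.295
t 13.3 pos [0.5327 0.1363 0.2461] yaw 0.515 tool [-0.03  0.   -0.09] twist 0.006 tilt 0.0 F [-0.73 -0.21  2.26] w 0.297
[[180.0, 345.86, 7.04], [181.0, 346.36, 6.63], [182.0, 346.39, 6.58], [183.0, 346.48, 6.42], [184.0, 346.57, 6.46], [185.0, 346.62, 6.41], [186.0, 346.97, 6.75], [187.0, 347.27, 6.53], [188.0, 347.37, 6.56], [189.0, 347.46, 6.53]]
14.0 slope 0.082 [347.6 192.6] [346.4 178.6]
17.0 slope 0.119 [347.4 192.6] [345.7 178.3]
20.0 slope 0.156 [347.1 192.5] [344.9 178.1]
23.0 slope 0.191 [346.9 192.4] [344.1 178. ]
26.0 slope 0.227 [346.7 192.4] [343.4 177.9]
```

View pics/i4.png

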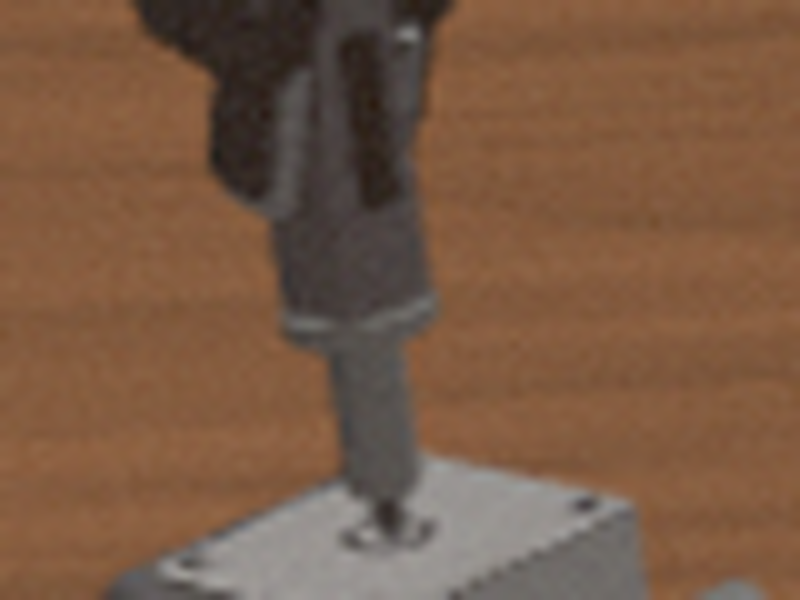

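```bash
python3 -c "
from h import *
print(hand_in())"
```

```text
the job is handed in; nothing more can be done
None
```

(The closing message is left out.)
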